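Put the pastel box back in order

ROBOT

A 7-joint arm with a two-finger parallel gripper is mounted at the origin on the work surface. World frame = base frame: x ahead of the robot, y to its left, z up, the work surface at z = 0. Lengths are in m, angles in rad, forces in N, time in s.
With the tool pointing down it reaches from about 0.4 to 0.85 m from the base axis. Payload 4.5 kg.
Tool frame: the origin (TCP) lies where the fingers leave the gripper's body, on its centre line; the fingertips stand 64 mm ahead of it and the grasp point (between the pads) lies 45 mm ahead of it (r.grasp_offset is the distance from the TCP to the grasp point, in m); z points along the fingers, y is the line along which they close (so a half turn about z gives the same grasp; the last joint's range is limited). The gripper opens to 88 mm and grips with 3 to 60 N. Pads are 18 mm wide; open, the fingers measure 123 mm over their backs; the gripper's body (75 mm by 187 mm) begins 45 mm behind the grasp point.
Start: joints at [-1.137, 0.689, -0.195, 1.565, 0.157, 0.902, -0.215], TCP at [0.243, 0.576, 0.303] pointing down, gripper open.
Joint ranges: [-3.01, 3.01], [-0.46, 2.08], [-1.47, 1.51], [0.13, 2.56], [-1, 4.14], [0.04, 2.09], [-2.66, 2.66]. Speed limits (rad/s): [2.57, 2.57, 3.14, 3.14, 3.14, 3.14, 3.14].

INTERFACE

Orientations are given as [roll, pitch, yaw] about the fixed x, y, z axes, in that order (R = Rz(yaw) Ry(pitch) Rx(roll)).
In Python, from rig import r gives the robot as it stands.
- The arm moves only by the shell command python3 -m creep 'ROWS' [FORCE]. ROWS is JSON, a list that holds one entry, the list of rows, each a list of 7 numbers: the turn, a rotation vector about the tool's x, y, z as a fraction of full scale, then the shift along the tool's x, y, z as a fraction of full scale, then the finger opening in mm, from 0 to 88.1. In form: [[[rx, ry, rz, dx, dy, dz, hand], ...]]. A call has 1 to 5 rows; each row is the pose to reach, as a shift and turn from the pose commanded when the call began, along the tool's axes at that moment; what a row does not reach only later rows make up. Full scale, the value 1, is 100 mm for a shift and 0.5 rad for a turn. A row lasts 1/10 s, in which the tool goes at most 50 mm and 8.59 degrees, less where a joint would pass 70% of its speed; a pose out of reach is approached as far as the arm can. A call with a number of a shift or a turn outside -1 to 1 is refused whole. A call with a gripper value outside its range is refused whole. The fingers move at their own pace and stop on an object; FORCE is the grip in N (left out, the last holds). Time passes only in rows, so rows that repeat a pose let the fingers close. It gives the time, the measured TCP pose, the force, the opening and the grip force at its end, in the units of the state.
- r.state(): the state, without advancing time (a new reading comes with each control period).
- r.capture(name): name is "scene" or "top" or "wrist"; returns a dict with "frame" (480x640x3 uint8, red, green, blue), "z_map" (480x640 float32, m along the optical axis (not along the pixel's ray), 0 where there is no reading), "camera_matrix" (3x3 intrinsics, pixels), "R" (3x3) and "t" (3): a world point X has camera coordinates R X + t; the wrist camera has in their place "mount" (4x4, takes a point from camera to tool coordinates, whose origin is the TCP and whose axes are the flange's). Camera axes: x right, y down, z forward; pixel columns grow to the right and rows downward; lengths in m; the calibration is good to about 2 mm. The wrist camera is an equidistant fisheye: a pixel r from the principal point sees the ray r / f radians off the axis. A picture is of the moment at which its call begins: read the wrist's pose just before it.
- r.hand_in(): hands the job in; it is judged then, once.
The state is a dict: "time": time; "joint_pos": joint angles; "qd": joint speeds; "joint_torque": joint torques, N m; "tcp_pos": TCP position; "tcp_rot": TCP orientation; "force": force on the tool from outside, world axes, zero at the start; "torque": the same for the moment, N m; "width": finger opening in m; "grip_force": force on a finger pad.
Only numpy, scipy, OpenCV 4.12 (cv2) and the standard library are available. Lean on these libraries where they do the work, as an engineer would, in place of code of your own. Each camera call takes 0.05 s, during which the arm holds its last target. There are 200 camera calls.

TASK

Put the loose good pieces back into the square wooden pastel box, each into the insert made for it: the round pan flat in the round pocket, the thick stick lengthwise in the wide groove, the thin stick lengthwise in the narrow groove and the eraser flat in the square pocket. Lower them into place, fully down on the felt, and do not drop them, for chalk breaks. Leave the two broken stubs lying where they are on the table.

Things in the scene. Friction and masses are not known exactly. Their poses are not given: they have to be found in the camera images.
- thick_stick: thick whole pastel stick, reddish-brown chalk, 30 mm in diameter (with eight faint flats, so it does not roll by itself), 72 mm long, lying on the table, about 55 g. Origin: on its axis at mid length (15 mm above what it lies on); x along the stick.
- thin_stick: thin whole pastel stick of the same chalk, 18 mm in diameter (eight faint flats), 70 mm long, lying on the table, about 20 g. Origin: on its axis at mid length (9 mm above what it lies on); x along the stick.
- pan: pan pastel: flat round grey plastic jar 56 mm in diameter and 22 mm high, open at the top with reddish-brown pastel inside, about 45 g, standing on the table. Origin: centre of its underside; z up.
- eraser: block eraser, white with a grey and white card sleeve, 44 x 38 x 16 mm (x, y, z), about 40 g, lying flat on the table. Origin: centre of its underside; x along its length, z up.
- thick_stub: broken half of a thick stick: same chalk, 30 mm in diameter but only 38 mm long, one end rough. Origin: on its axis at mid length; x along it. Does not belong in the box: stays where it lies, not moved more than 20 mm.
- thin_stub: broken half of a thin stick: same chalk, 18 mm in diameter but only 34 mm long, one end rough. Origin: on its axis at mid length; x along it. Does not belong in the box: stays where it lies, not moved more than 20 mm.
- wide_groove: light wood insert 90 x 90 x 20 mm, one of four in the box (any corner), with the wide groove: grey felt-lined recess 84 mm (x) by 46 mm (y), 10 mm deep, felt 10 mm above the underside. Across its middle, along y, a bare wood thumb scoop 42 mm wide, open to both edges, floor 2 mm above the felt, gives the fingers room. Fixed. Origin: centre of its underside, 6 mm above the table; z up.
- narrow_groove: like wide_groove, in the same box, but with the narrow groove: felt-lined recess 84 mm (x) by 30 mm (y), 10 mm deep, felt 10 mm above the underside. Across its middle, along y, a bare wood thumb scoop 42 mm wide, open to both edges, floor 2 mm above the felt, gives the fingers room. Fixed. Origin: centre of its underside, 6 mm above the table; z up.
- square_pocket: a like insert in the same box, with the square pocket: felt-lined recess 58 x 58 mm, 8 mm deep, felt 12 mm above the underside. Across its middle, along y, a bare wood thumb scoop 42 mm wide, open to both edges, floor 2 mm above the felt, gives the fingers room. Fixed. Origin: centre of its underside, 6 mm above the table; z up.
- round_pocket: a like insert in the same box, with the round pocket, 72 mm across, 6 mm deep, felt 14 mm above the underside; no scoop, so hold the pan by its upper half. The box round the four inserts is 197 mm square outside, fixed, its walls 8 mm thick and 28 mm high above the table (2 mm over the inserts' tops). Fixed. Origin: centre of its underside, 6 mm above the table; z up.
There are look-alikes about, which are no part of the job. Leave any purple look-alike of the eraser alone.

How it is judged:
By the outcome, as a careful person would: the job done as asked, in the order asked, and still so for the second after the job is handed in, with the robot touching nothing.
It also fails if it takes over 112 s, if anything falls off the work surface, if the arm or the gripper's body presses on something with over 40 N, if the wrist force passes 120 N, or if a joint passes its speed limit or range.

## Working session

There is one attempt and no reset: what is moved stays moved. The work goes in short steps, Python scripts to look and compute and a shell command to move; the robot and the scene stay as the last step left them, time stands still between calls to the robot, and variables do not carry over. Pictures are saved under pics/ and viewed, at most 17 in all, crops included, and the job is handed in when it is done.

```bash
mkdir -p pics; ls
python3 - <<'E'
from rig import r
import cv2,numpy as np
print(r.state())
for n in("top","scene"):
    c=r.capture(n); cv2.imwrite(f"pics/{n}0.png",c["frame"][...,::-1]); np.savez(f"{n}0.npz",**c)
    print(n,c["camera_matrix"],c["R"],c["t"],c["z_map"].min(),c["z_map"].max())
E
```

```text
pics
{'time': 0.0, 'joint_pos': array([-1.137203  ,  0.68999359, -0.1944827 ,  1.56633668,  0.15727678,
        0.90250296, -0.2151285 ]), 'qd': array([-1.34396285e-03,  1.03711195e-03,  1.35864603e-03,  7.15881494e-04,
       -9.12350347e-04,  1.15839823e-03,  7.39473016e-05]), 'joint_torque': array([ 7.20113912e-04, -5.27564800e+01, -1.26696814e+00, -1.53435785e+01,
       -5.27037133e-02,  6.48902016e-03,  1.68454603e-04]), 'tcp_pos': array([0.2431154 , 0.57521783, 0.3019051 ]), 'tcp_rot': array([-3.13974415e+00,  1.35776393e-04,  2.74181590e+00]), 'force': array([ 0.13856813, -0.35864525, -0.3507599 ]), 'torque': array([ 0.01173705, -0.01173558, -0.01693892]), 'grip_force': 0.0, 'width': 0.08833833404139572}
top [[581.54436644   0.         317.55682087]
 [  0.         581.54436644 240.76748636]
 [  0.           0.           1.        ]] [[-0.09314939 -0.99565122  0.00135953]
 [-0.96830656  0.09027313 -0.23288015]
 [ 0.23174468 -0.02300908 -0.97250449]] [-0.01231471  0.56175098  0.94172863] 0.0 2.0675683
scene [[550.81077135   0.         321.7156857 ]
 [  0.         550.81077135 241.68461966]
 [  0.           0.           1.        ]] [[ 0.64519926  0.76382151 -0.01716463]
 [ 0.60660607 -0.52579943 -0.59629191]
 [-0.46448574  0.37431493 -0.80258416]] [-0.32954054 -0.34180388  1.24896924] 0.0 2.7900503
```

View pics/top0.png

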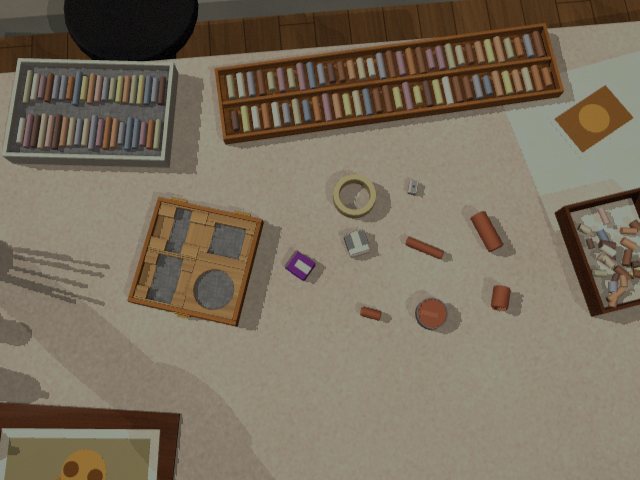

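View pics/scene0.png

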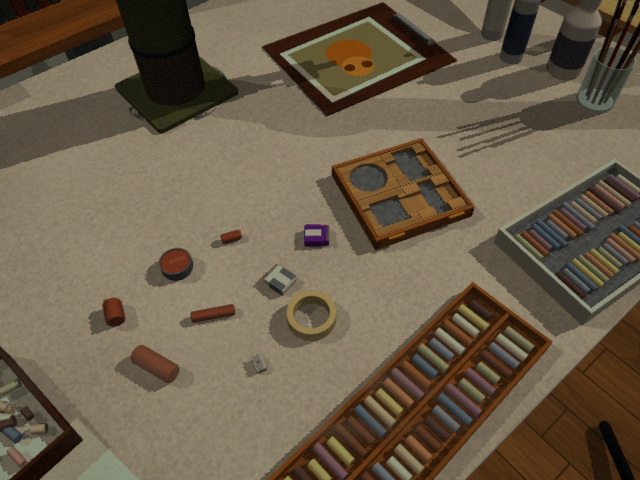

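The top view shows the box at about (196,262), with grooves at (180,230) and (163,280), the square pocket at (228,241) and the round pocket at (214,288). The thick stick is at (487,231), thin stick (425,247), pan (432,313), eraser (357,243) and stubs (371,313) and (501,298). The purple look-alike is at (300,265).

```bash
cat > h.py <<'E'
import numpy as np,cv2
def load(n): return dict(np.load(n))
def ray(c,uv,z):
    uv=np.atleast_2d(uv).astype(float); K,R,t=c["camera_matrix"],c["R"],c["t"]
    d=np.c_[uv,np.ones(len(uv))]@np.linalg.inv(K).T@R   # R^T d
    o=-R.T@t; s=(z-o[2])/d[:,2]; return o+s[:,None]*d
def cloud(c):
    z=c["z_map"]; v,u=np.mgrid[:480,:640]; K=c["camera_matrix"]
    p=np.stack([(u-K[0,2])/K[0,0]*z,(v-K[1,2])/K[1,1]*z,z],-1); return (p-c["t"])@c["R"]
E
python3 - <<'E'
from h import *
# colour masks in both views; contour -> world
Z=dict(thick=.015,thin=.009)
for n in("top","scene"):
    c=load(n+"0.npz"); P=cloud(c); f=c["frame"]; hsv=cv2.cvtColor(f,cv2.COLOR_RGB2HSV)
    print(n)
    tb=P[(c["z_map"]>0)]; sel=(abs(tb[:,2])<.01); print("table z median",np.median(tb[sel][:,2]))
    m=((hsv[...,0]<9)|(hsv[...,0]>172))&(hsv[...,1]>130)&(hsv[...,2]>50)
    m=m.astype(np.uint8)
    for ct in cv2.findContours(m,cv2.RETR_EXTERNAL,cv2.CHAIN_APPROX_NONE)[0]:
        if cv2.contourArea(ct)<80: continue
        mk=np.zeros_like(m); cv2.drawContours(mk,[ct],-1,1,-1); q=P[(mk>0)&(c["z_map"]>0)]; zt=np.percentile(q[:,2],95)
        w=ray(c,ct[:,0],max(zt/2,.001))
        if zt<-.01 or zt>.06 or abs(w[:,1]).max()>.9: continue
        rc=cv2.minAreaRect((w[:,:2]*1000).astype(np.float32))
        print(ct[:,0].mean(0).round(),cv2.contourArea(ct),"ztop",zt.round(4),"rect",np.round(rc[0],1),np.round(rc[1],1),round(rc[2],1), "cloud top mean",q[q[:,2]>zt-.006].mean(0).round(4))
c=load("top0.npz")
cv2.imwrite("pics/crop1.png",cv2.resize(c["frame"][190:335,120:275,::-1],None,fx=4,fy=4,interpolation=cv2.INTER_CUBIC))
cv2.imwrite("pics/crop2.png",cv2.resize(c["frame"][170:340,325:525,::-1],None,fx=3.5,fy=3.5,interpolation=cv2.INTER_CUBIC))
E
```

```text
top
table z median 0.0007424691291784626
scene
table z median 0.0007449277130742549
[213. 313.] 278.0 ztop 0.0196 rect [ 540.2 -256.9] [69.5 17.9] 60.8 cloud top mean [ 0.5434 -0.2575  0.0172]
[112. 310.] 249.5 ztop 0.0314 rect [ 432.5 -377.3] [28.8 45.1] 71.2 cloud top mean [ 0.4386 -0.3788  0.0288]
[174. 261.] 476.0 ztop 0.0228 rect [ 411.5 -251.1] [48.2 47.2] 58.1 cloud top mean [ 0.419  -0.2525  0.0204]
[231. 236.] 104.0 ztop 0.0199 rect [ 430.2 -144.9] [34.6 16.7] 67.1 cloud top mean [ 0.4335 -0.1473  0.0172]
```

View pics/crop1.png

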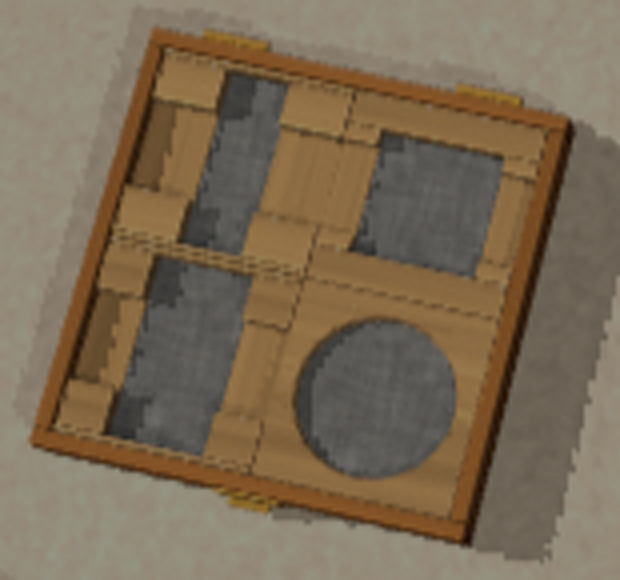

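View pics/crop2.png

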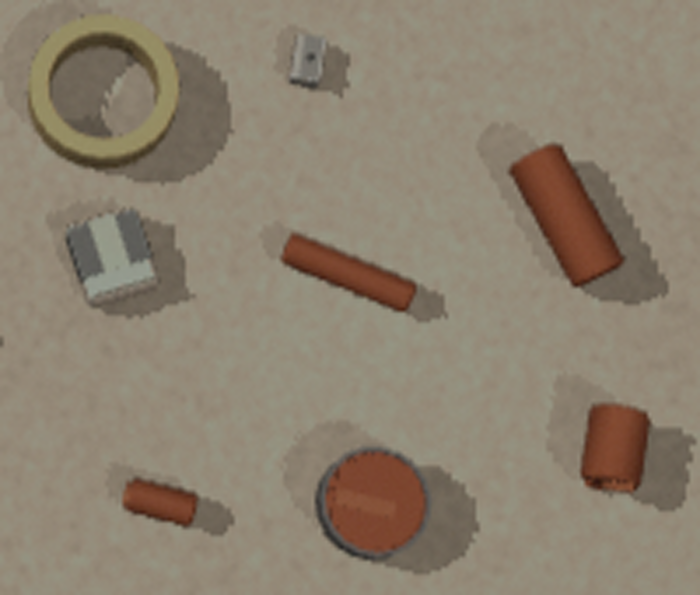

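The box crop shows the narrow groove upper-left, wide groove lower-left, square pocket upper-right and round pocket lower-right (centre about (377,397) in crop pixels). The scoops run left to right. The second crop shows the six loose pieces well separated, with the eraser's sleeve at crop (112,255).

Run:
```python
from h import *
reg=dict(thick=(.015,(487,231),(155,363)),thin=(.009,(425,247),(213,313)),pan=(.02,(432,313),(176,263)),eraser=(.008,(357,243),(280,279)),tstub=(.015,(501,298),(114,311)),nstub=(.009,(371,313),(231,236)),purple=(.008,(300,265),(317,235)),tape=(.01,(355,195),(312,315)))
for i,n in enumerate(("top","scene")):
    c=load(n+"0.npz"); P=cloud(c); f=c["frame"]; hsv=cv2.cvtColor(f,cv2.COLOR_RGB2HSV)
    red=((hsv[...,0]<14)|(hsv[...,0]>172))&(hsv[...,1]>120)&(hsv[...,2]>35)
    hi=(P[...,2]>.005)&(c["z_map"]>0)
    print(n)
    for k,v in reg.items():
        m=(hi if k in("eraser","purple","tape","pan") else red).astype(np.uint8)
        nl,lab,st,cen=cv2.connectedComponentsWithStats(m)
        x,y=v[1+i]; w=lab[y-6:y+7,x-6:x+7]; w=w[w>0]
        if not len(w): 
            if k!="tape": print(k,"none")
            continue
        l=np.bincount(w).argmax(); mk=(lab==l); q=P[mk&(c["z_map"]>0)]; zt=np.percentile(q[:,2],90)
        ct=max(cv2.findContours(mk.astype(np.uint8),cv2.RETR_EXTERNAL,cv2.CHAIN_APPROX_NONE)[0],key=len)[:,0]
        rc=cv2.minAreaRect((ray(c,ct,v[0])[:,:2]*1000).astype(np.float32))
        b=cv2.boxPoints(rc); e=[b[1]-b[0],b[2]-b[1]]; L=max(e,key=np.linalg.norm)
        top=q[q[:,2]>zt-.004]
        print(k,st[l][4],"zt %.4f"%zt,"rect",np.round(rc[0],1),np.round(rc[1],1),"long yaw",round(np.degrees(np.arctan2(L[1],L[0]))%180,1),"topmean",(top.mean(0)*1000).round(1), "mid",((top.max(0)+top.min(0))*500).round(1)[:2])
c=load("top0.npz")
cs=np.array([(153,30),(572,118),(467,542),(33,443)])/4+[120,190]-.4
w=ray(c,cs,.028)*1000; print("box top",w.round(1),w.mean(0).round(1),[np.linalg.norm(w[j]-w[j-1]).round(1) for j in range(4)])
for nm,p,z in(("round",(377,397),.023),("sq",(428,204),.020),("wide",(183,357),.018),("narrow",(240,160),.018)):
    print(nm,(ray(c,np.array(p)/4+[119.6,189.6],z)*1000).round(1))
c=load("scene0.npz"); f=c["frame"][130:255,320:485,::-1]
cv2.imwrite("pics/crop3.png",cv2.resize(f,None,fx=4,fy=4,interpolation=cv2.INTER_CUBIC))
```

```text
top
thick 636 zt 0.0313 rect [ 560.5 -375.3] [72.4 30.6] long yaw 19.9 topmean [ 558.3 -374.7   29.8] mid [ 559.1 -373.8]
thin 336 zt 0.0196 rect [ 540.8 -259. ] [70.3 16.6] long yaw 61.6 topmean [ 540.1 -258.7   18.1] mid [ 540.3 -257.6]
pan 834 zt 0.0233 rect [ 420.3 -253.5] [54.9 57.4] long yaw 128.6 topmean [ 420.6 -253.7   21.6] mid [ 420.7 -253.5]
eraser 520 zt 0.0192 rect [ 561.  -134.6] [45.6 44.5] long yaw 11.6 topmean [ 560.8 -136.3   17.4] mid [ 560.4 -136. ]
tstub 389 zt 0.0306 rect [ 436.  -380.4] [29.9 43.5] long yaw 162.7 topmean [ 436.8 -379.8   29.3] mid [ 435.2 -380.7]
nstub 182 zt 0.0198 rect [ 431.1 -146.9] [36.1 16.1] long yaw 70.6 topmean [ 430.5 -148.3   18.1] mid [ 429.4 -147.5]
purple 539 zt 0.0194 rect [530.6 -28.9] [46.4 40.2] long yaw 50.1 topmean [528.2 -29.3  17.7] mid [528.6 -29.2]
tape 1 zt 0.0051 rect [ 663.3 -135.4] [0. 0.] long yaw 0.0 topmean [ 664.9 -135.9    5.1] mid [ 664.9 -135.9]
scene
thick 904 zt 0.0305 rect [ 559.  -373.3] [84.4 29. ] long yaw 19.9 topmean [ 561.4 -373.5   29. ] mid [ 561.1 -374.3]
thin 462 zt 0.0190 rect [ 540.2 -256.8] [7
[... 257 characters left out ...]
 topmean [ 560.9 -135.6   17. ] mid [ 558.9 -134.4]
tstub 500 zt 0.0304 rect [ 435.8 -378.6] [29.7 56.6] long yaw 160.8 topmean [ 438.6 -379.6   29.1] mid [ 437.2 -380.4]
nstub 187 zt 0.0189 rect [ 430.3 -144.6] [35.7 22.1] long yaw 68.5 topmean [ 432.3 -146.6   17.6] mid [ 431.7 -146. ]
purple 520 zt 0.0186 rect [527.  -26.1] [45.4 47.5] long yaw 139.4 topmean [528.6 -28.7  17.1] mid [528.8 -27.1]
box top [[676.5 218.5  28. ]
 [616.9  30.3  28. ]
 [430.2  89.4  28. ]
 [491.1 276.6  28. ]] [553.6 153.7  28. ] [np.float64(194.3), np.float64(197.4), np.float64(195.9), np.float64(196.8)]
round [[498.2 125.9  23. ]]
sq [[584.8  98.8  20. ]]
wide [[525.2 212.2  18. ]]
narrow [[614.  183.3  18. ]]
```

View pics/crop3.png

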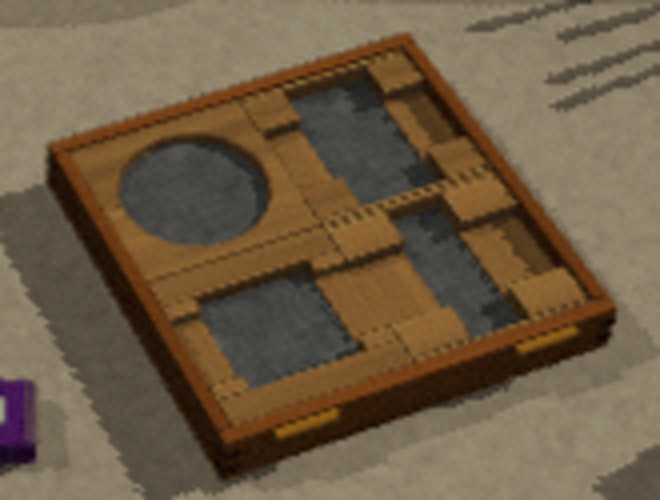

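```bash
cat > plan.py <<'E'
import sys,numpy as np
from rig import r
def plan(tx,ty,tz,yaw,maxturn=1.0):
    s=r.state(); p=np.array(s["tcp_pos"])*1000; y=np.degrees(s["tcp_rot"][2])
    print("t %.1f"%s["time"],"from",p.round(1),"yaw %.1f"%y,"rp",np.degrees(s["tcp_rot"][:2]).round(1),"F",s["force"].round(1),"w %.1f g %.1f"%(s["width"]*1000,s["grip_force"]),"q",s["joint_pos"].round(2))
    T=np.array([tx,ty,tz],float)
    for _ in range(25):
        d=T-p; dy=(yaw-y+180)%360-180 if abs(yaw-y)>180 else yaw-y
        if np.linalg.norm(d)<.9 and abs(dy)<.4: break
        c,sn=np.cos(np.radians(y)),np.sin(np.radians(y))
        A=np.array([[c,sn,0],[sn,-c,0],[0,0,-1]])   # cols tool axes
        l=A.T@d/100; l=l/max(1,abs(l).max()); l=l.round(2)
        z=round(float(np.clip(-np.radians(dy)/.5,-1,1)),2)
        n=max(int(np.ceil(np.linalg.norm(l)*100/48)),int(np.ceil(abs(z)*28.65/8.3)))
        print(f"[0,0,{z:g},{l[0]:g},{l[1]:g},{l[2]:g}] rows>={n}")
        p=p+A@(l*100); y-=np.degrees(z*.5)
    print("end",p.round(1),round(y,1))
if __name__=="__main__": plan(*map(float,sys.argv[1:5]))
E
python3 - <<'E'
from h import *
c=load("scene0.npz")
cs=np.array([(613,307),(225,440),(50,147),(408,36)])/4+[319.6,129.6]
w=ray(c,cs,.028)*1000; print(w.round(1),w.mean(0).round(1)); print(np.degrees(np.arctan2(*(w[0]-w[3])[1::-1])),np.degrees(np.arctan2(*(w[1]-w[2])[1::-1])))
print(np.linalg.norm(w-np.roll(w,1,0),axis=1))
for n in("scene","top"):
    c=load(n+"0.npz");P=cloud(c);P=P[(c["z_map"]>0)]
    q=P[(P[:,2]>.06)&(np.hypot(P[:,0],P[:,1])<1.1)]
    b=np.round(q[:,:2]/.1).astype(int); k,inv=np.unique(b,axis=0,return_inverse=True)
    print(n,[(tuple(int(v) for v in a*100),round(float(q[inv.ravel()==i,2].max()),2)) for i,a in enumerate(k) if (inv.ravel()==i).sum()>15])
    X=c["R"]@np.array([.243,.575,.302])+c["t"]; print((c["camera_matrix"]@X/X[2])[:2])
E
python3 plan.py 420.3 -253.2 150 20
```

```text
[[675.5 218.8  28. ]
 [615.4  35.   28. ]
 [432.5  92.9  28. ]
 [492.  278.1  28. ]] [553.8 156.2  28. ]
-17.90897476959708 -17.580541002885138
[192.77521384 193.39625394 191.86749044 194.49511845]
scene [((0, -100), 0.26), ((0, 0), 0.25), ((0, 100), 0.21), ((100, 0), 0.26), ((300, 700), 0.11), ((400, 600), 0.16), ((400, 700), 0.16), ((500, 700), 0.18), ((600, 600), 0.25), ((600, 700), 0.23), ((700, 600), 0.2), ((700, 700), 0.19)]
[451.48071058 -94.48578633]
top []
[-193.24026374  499.96124951]
t 0.1 from [243.2 575.3 302. ] yaw 157.1 rp [-179.9    0. ] F [-0.1 -0.8 -0.5] w 88.4 g 0.0 q [-1.14  0.69 -0.19  1.57  0.16  0.9  -0.22]
[0,0,1,-0.7,-1,0.22] rows>=4
[0,0,1,-1,-0.5,0.2] rows>=4
[0,0,1,-1,0.04,0.18] rows>=4
[0,0,1,-1,0.6,0.21] rows>=4
[0,0,0.79,-0.59,1,0.21] rows>=3
[0,0,-0,-0.14,1,0.18] rows>=3
[0,0,-0,-0.13,1,0.18] rows>=3
[0,0,-0,-0.11,0.78,0.14] rows>=2
end [ 420.  -253.3  150. ] 19.9
```

```bash
python3 plan.py 460 150 250 60; python3 -m creep '[[[0,0,0.3,-0.3,-0.4,0,88],[0,0,0.6,-0.6,-0.8,0.1,88],[0,0,0.9,-0.7,-1,0.1,88],[0,0,1,-0.7,-1,0.1,88]]]' 15; python3 plan.py 460 150 250 60
```

```text
t 0.1 from [243.2 575.3 302. ] yaw 157.1 rp [-179.9    0. ] F [-0.1 -0.8 -0.5] w 88.4 g 0.0 q [-1.14  0.69 -0.19  1.57  0.16  0.9  -0.22]
[0,0,1,-1,-0.84,0.14] rows>=4
[0,0,1,-1,-0.2,0.11] rows>=4
[0,0,1,-1,0.31,0.12] rows>=4
[0,0,0.39,-0.97,1,0.15] rows>=3
end [460.  150.8 250. ] 60.0
time: 0.5
tcp_pos: [0.27, 0.4515, 0.2922]
tcp_rot: [-3.138, 0.004, 2.233]
force: [-0.5, 1.1, 0.0]
width: 0.0883
grip_force: 0.0
t 0.5 from [270.  451.5 292.2] yaw 127.9 rp [-179.8    0.2] F [-0.5  1.1  0. ] w 88.3 g 0.0 q [-1.08  0.57 -0.06  1.88  0.05  0.7  -0.51]
[0,0,1,-1,-0.1,0.12] rows>=4
[0,0,1,-1,0.42,0.13] rows>=4
[0,0,0.37,-0.79,1,0.15] rows>=3
[0,0,0,-0.09,0.18,0.02] rows>=1
end [460.4 150.1 250.2] 60.0
```

```bash
python3 - <<'E'
import plan; plan.plan(450,150,230,128);
E
python3 -m creep '[[[0,0,0,-0.3,0.1,0.1,88],[0,0,0,-0.7,0.2,0.2,88],[0,0,0,-1,0.3,0.3,88],[0,0,0,-1,0.3,0.3,88]]]' && python3 -m creep '[[[0,0,0,-0.3,0.1,0.1,88],[0,0,0,-0.7,0.3,0.2,88],[0,0,0,-1,0.4,0.3,88],[0,0,0,-1,0.4,0.3,88]]]' ; python3 plan.py 420.3 -253.2 130 128
```

```text
t 0.5 from [270.  451.5 292.2] yaw 127.9 rp [-179.8    0.2] F [-0.5  1.1  0. ] w 88.3 g 0.0 q [-1.08  0.57 -0.06  1.88  0.05  0.7  -0.51]
[0,0,-0,-1,-0.12,0.18] rows>=3
[0,0,-0,-1,-0.13,0.18] rows>=3
[0,0,-0,-1,-0.12,0.18] rows>=3
[0,0,-0,-0.48,-0.06,0.08] rows>=2
end [450.  150.5 230.2] 127.9
time: 0.9
tcp_pos: [0.3585, 0.3922, 0.2613]
tcp_rot: [-3.139, 0.004, 2.233]
force: [0.2, -0.4, 0.2]
width: 0.0882
grip_force: 0.0
time: 1.3
tcp_pos: [0.4516, 0.3392, 0.2313]
tcp_rot: [-3.14, 0.004, 2.234]
force: [0.1, -1.2, 0.3]
width: 0.0882
grip_force: 0.0
t 1.3 from [451.6 339.2 231.3] yaw 128.0 rp [-179.9    0.2] F [ 0.1 -1.2  0.3] w 88.2 g 0.0 q [-0.67  0.71 -0.09  1.82  0.11  0.62 -0.17]
[0,0,0,-1,-0.87,0.23] rows>=3
[0,0,0,-1,-0.87,0.23] rows>=3
[0,0,0,-1,-0.87,0.22] rows>=3
[0,0,0,-1,-0.87,0.23] rows>=3
[0,0,0,-0.47,-0.41,0.1] rows>=2
end [ 420.4 -252.6  130.3] 128.0
```

```bash
python3 -m creep '[[[0,0,0,-0.3,-0.25,0.1,88],[0,0,0,-0.6,-0.5,0.2,88],[0,0,0,-0.9,-0.75,0.2,88],[0,0,0,-1,-0.87,0.23,88]]]' && python3 -m creep '[[[0,0,0,-0.3,-0.25,0.1,88],[0,0,0,-0.6,-0.5,0.2,88],[0,0,0,-0.9,-0.75,0.2,88],[0,0,0,-1,-0.87,0.23,88]]]' && python3 -m creep '[[[0,0,0,-0.3,-0.25,0.1,88],[0,0,0,-0.6,-0.5,0.2,88],[0,0,0,-0.9,-0.75,0.2,88],[0,0,0,-1,-0.87,0.22,88]]]' && python3 -m creep '[[[0,0,0,-0.3,-0.25,0.1,88],[0,0,0,-0.6,-0.5,0.2,88],[0,0,0,-0.9,-0.75,0.2,88],[0,0,0,-1,-0.87,0.23,88]]]' && python3 -m creep '[[[0,0,0,-0.3,-0.25,0.05,88],[0,0,0,-0.47,-0.41,0.1,88],[0,0,0,-0.47,-0.41,0.1,88]]]' ; python3 plan.py 420.3 -253.2 75 128
python3 - <<'E'
from rig import r
import cv2,numpy as np
s=r.state(); c=r.capture("wrist"); np.savez("w1.npz",**c,p=s["tcp_pos"],o=s["tcp_rot"]); cv2.imwrite("pics/w1.png",c["frame"][...,::-1]); print(c["mount"],c["camera_matrix"])
E
```

```text
time: 1.7
tcp_pos: [0.4412, 0.2076, 0.2097]
tcp_rot: [-3.139, 0.001, 2.239]
force: [0.1, 0.3, -0.5]
width: 0.0878
grip_force: 0.0
time: 2.1
tcp_pos: [0.4357, 0.0763, 0.1867]
tcp_rot: [-3.141, 0.001, 2.239]
force: [0.0, -0.1, -0.3]
width: 0.0879
grip_force: 0.0
time: 2.5
tcp_pos: [0.4306, -0.0557, 0.1646]
tcp_rot: [3.141, 0.001, 2.239]
force: [0.3, -0.4, 0.1]
width: 0.0883
grip_force: 0.0
time: 2.9
tcp_pos: [0.4254, -0.1888, 0.1416]
tcp_rot: [3.14, 0.002, 2.239]
force: [0.2, -0.0, 0.9]
width: 0.0879
grip_force: 0.0
time: 3.2
tcp_pos: [0.4219, -0.251, 0.1313]
tcp_rot: [3.141, 0.002, 2.238]
force: [-0.1, 1.2, 0.7]
width: 0.088
grip_force: 0.0
t 3.2 from [ 421.9 -251.   131.3] yaw 128.2 rp [1.8e+02 1.0e-01] F [-0.1  1.2  0.7] w 88.0 g 0.0 q [ 0.55  0.82 -0.18  2.09  0.52  0.26  0.59]
[0,0,0.01,-0.01,-0.03,0.56] rows>=2
end [ 420.2 -253.6   75.3] 127.9
[[-4.69365167e-04 -9.60995807e-01 -2.76562540e-01  7.11891967e-02]
 [ 9.99999801e-01 -3.34150994e-04 -5.36035606e-04 -7.66189666e-04]
 [ 4.22714322e-04 -2.76562736e-01  9.60995772e-01 -8.08941612e-02]
 [ 0.00000000e+00  0.00000000e+00  0.00000000e+00  1.00000000e+00]] [[371.64829954   0.         314.61003609]
 [  0.         371.64829954 231.32995717]
 [  0.           0.           1.        ]]
```

View pics/w1.png

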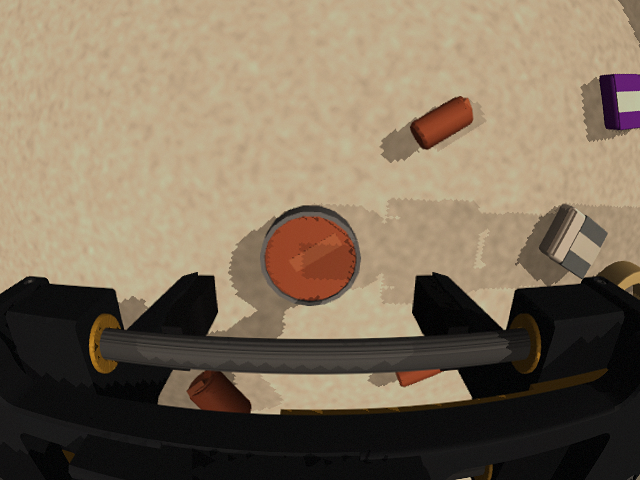

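The wrist view shows the pan centred at (310,258) between the fingers (inner faces near columns 215 and 415), with nothing in the way. I'll descend and grip.

```bash
python3 -m creep '[[[0,0,0,-0.01,-0.03,0.25,88],[0,0,0,-0.01,-0.03,0.45,88],[0,0,0,-0.01,-0.03,0.56,88],[0,0,0,-0.01,-0.03,0.56,88]]]' 15 && python3 -m creep '[[[0,0,0,0,0,0,40],[0,0,0,0,0,0,40],[0,0,0,0,0,0,40],[0,0,0,0,0,0,40],[0,0,0,0,0,0,40]]]' 15&& python3 -m creep '[[[0,0,0,0,0,0,40],[0,0,0,0,0,0,40],[0,0,0,0,0,0,40],[0,0,0,0,0,0,40]]]' 15
```

```text
time: 3.65
tcp_pos: [0.4201, -0.2489, 0.0747]
tcp_rot: [3.141, -0.002, 2.245]
force: [-0.3, 0.3, -0.1]
width: 0.0883
grip_force: 0.0
time: 4.15
tcp_pos: [0.4197, -0.2515, 0.0762]
tcp_rot: [3.141, 0.001, 2.241]
force: [-0.2, -0.6, 3.7]
width: 0.0555
grip_force: 15.0
time: 4.55
tcp_pos: [0.4197, -0.2515, 0.0761]
tcp_rot: [3.141, 0.001, 2.242]
force: [0.2, -0.3, 6.7]
width: 0.0551
grip_force: 15.0
```

```bash
python3 -m creep '[[[0,0,0,0,0,-0.1,40],[0,0,0,0,0,-0.4,40],[0,0,0,0,0,-0.7,40],[0,0,0,0,0,-0.7,40]]]'; python3 plan.py 496.9 125.6 140 128
```

```text
time: 4.95
tcp_pos: [0.4206, -0.2522, 0.1489]
tcp_rot: [3.139, 0.005, 2.241]
force: [0.6, -1.0, -0.7]
width: 0.0557
grip_force: 15.0
t 5.0 from [ 420.6 -252.2  148.9] yaw 128.4 rp [179.8   0.3] F [ 0.6 -1.  -0.7] w 55.7 g 15.0 q [ 0.58  0.79 -0.21  2.09  0.52  0.31  0.59]
[0,0,0.01,0.84,1,0.03] rows>=3
[0,0,0,0.86,1,0.03] rows>=3
[0,0,0,0.8,0.94,0.03] rows>=3
end [497.  126.1 139.9] 128.1
```

```bash
python3 -m creep '[[[0,0,0,0.2,0.24,0,40],[0,0,0,0.45,0.54,0,40],[0,0,0,0.7,0.84,0,40],[0,0,0,0.84,1,0,40]]]' && python3 -m creep '[[[0,0,0,0.25,0.3,0,40],[0,0,0,0.5,0.6,0,40],[0,0,0,0.75,0.87,0,40],[0,0,0,0.86,1,0.03,40]]]' && python3 -m creep '[[[0,0,0,0.25,0.3,0,40],[0,0,0,0.5,0.6,0,40],[0,0,0,0.7,0.82,0,40],[0,0,0,0.8,0.94,0,40],[0,0,0,0.8,0.94,0,40]]]'; python3 plan.py 496.9 125.6 100 128
python3 - <<'E'
from rig import r
import cv2,numpy as np
s=r.state(); c=r.capture("wrist"); cv2.imwrite("pics/w2.png",c["frame"][...,::-1])
E
```

```text
time: 5.35
tcp_pos: [0.4462, -0.1199, 0.1455]
tcp_rot: [3.14, -0.001, 2.246]
force: [0.4, -0.3, -0.4]
width: 0.0556
grip_force: 15.0
time: 5.75
tcp_pos: [0.471, 0.0104, 0.1426]
tcp_rot: [3.139, -0.001, 2.247]
force: [0.0, -0.6, -1.3]
width: 0.0554
grip_force: 15.0
time: 6.25
tcp_pos: [0.4945, 0.1294, 0.1425]
tcp_rot: [3.14, -0.001, 2.245]
force: [0.5, -0.7, -0.2]
width: 0.0556
grip_force: 15.0
t 6.2 from [494.5 129.4 142.5] yaw 128.6 rp [179.9  -0. ] F [ 0.5 -0.7 -0.2] w 55.6 g 15.0 q [-0.28  0.81 -0.11  2.03  0.26  0.31  0.07]
[0,0,0.02,-0.05,-0,0.42] rows>=1
end [497.6 125.5 100.5] 128.1
```

View pics/w2.png

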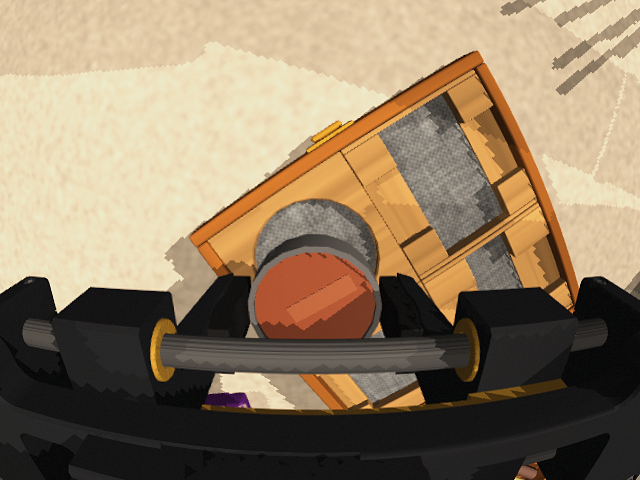

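The wrist view shows the round pocket and pan in line (both near column 315); the pocket appears further up because it is lower.

```bash
python3 -m creep '[[[0,0,0,-0.05,0,0.15,40],[0,0,0,-0.05,0,0.3,40],[0,0,0,-0.05,0,0.42,40],[0,0,0,-0.05,0,0.42,40]]]' && python3 -m creep '[[[0,0,0,0,0,0,40],[0,0,0,0,0,0,40]]]'; python3 plan.py 496.9 125.6 96 128
```

```text
time: 6.7
tcp_pos: [0.4967, 0.1215, 0.0989]
tcp_rot: [-3.138, -0.0, 2.24]
force: [0.1, -0.2, -0.3]
width: 0.056
grip_force: 15.0
time: 6.9
tcp_pos: [0.4975, 0.1229, 0.1009]
tcp_rot: [-3.142, 0.0, 2.241]
force: [0.2, -0.1, -0.6]
width: 0.0555
grip_force: 15.0
t 6.9 from [497.5 122.9 100.9] yaw 128.4 rp [-180.    0.] F [ 0.2 -0.1 -0.6] w 55.5 g 15.0 q [-0.29  0.89 -0.08  2.04  0.28  0.22  0.07]
[0,0,0.01,0.03,0.01,0.05] rows>=1
end [496.5 125.8  95.9] 128.1
```

```bash
python3 -m creep '[[[0,0,0,0.01,0.01,0.01,40],[0,0,0,0.02,0.01,0.02,40],[0,0,0,0.02,0.01,0.03,40],[0,0,0,0.02,0.01,0.04,40],[0,0,0,0.02,0.01,0.04,40]]]' && python3 -m creep '[[[0,0,0,0,0,0.01,40],[0,0,0,0,0,0.01,40],[0,0,0,0,0,0.01,40]]]'
```

```text
time: 7.4
tcp_pos: [0.4973, 0.1255, 0.0969]
tcp_rot: [3.141, 0.001, 2.242]
force: [0.4, -1.6, 1.8]
width: 0.0558
grip_force: 15.0
time: 7.7
tcp_pos: [0.4976, 0.1251, 0.096]
tcp_rot: [3.141, 0.001, 2.241]
force: [2.2, -2.7, 5.2]
width: 0.055
grip_force: 15.0
```

```bash
python3 -m creep '[[[0,0,0,0,0,0,58],[0,0,0,0,0,0,62],[0,0,0,0,0,0,68],[0,0,0,0,0,0,68],[0,0,0,0,0,0,68]]]' && python3 -m creep '[[[0,0,0,0,0,-0.1,68],[0,0,0,0,0,-0.3,68],[0,0,0,0,0,-0.6,70],[0,0,0,0,0,-0.8,80],[0,0,0,0,0,-0.8,88]]]'; python3 plan.py 560 -374 150 199.9
```

```text
time: 8.2
tcp_pos: [0.4968, 0.1257, 0.0956]
tcp_rot: [-3.141, -0.0, 2.242]
force: [0.9, -0.1, 0.6]
width: 0.0679
grip_force: 0.0
time: 8.7
tcp_pos: [0.4983, 0.1259, 0.1786]
tcp_rot: [3.136, 0.002, 2.241]
force: [0.5, -0.1, 0.6]
width: 0.0837
grip_force: 0.0
t 8.7 from [498.3 125.9 178.6] yaw 128.4 rp [1.797e+02 1.000e-01] F [ 0.5 -0.1  0.6] w 83.7 g 0.0 q [-0.25  0.75 -0.14  2.01  0.25  0.4   0.09]
[0,0,-1,-1,-0.61,0.07] rows>=4
[0,0,-1,-0.58,-1,0.06] rows>=4
[0,0,-0.49,-0.02,-1,0.06] rows>=3
[0,0,-0,0.23,-1,0.06] rows>=3
[0,0,-0,0.15,-0.67,0.04] rows>=2
end [ 559.8 -374.4  149.6] 199.8
```

```bash
python3 -m creep '[[[0,0,-0.25,-0.25,-0.15,0.05,88],[0,0,-0.5,-0.5,-0.3,0.05,88],[0,0,-0.75,-0.75,-0.45,0.07,88],[0,0,-1,-1,-0.61,0.07,88],[0,0,-1,-1,-0.61,0.07,88]]]' && python3 -m creep '[[[0,0,-0.25,-0.15,-0.25,0.02,88],[0,0,-0.5,-0.3,-0.5,0.04,88],[0,0,-0.75,-0.45,-0.75,0.06,88],[0,0,-1,-0.58,-1,0.06,88],[0,0,-1,-0.58,-1,0.06,88]]]' && python3 -m creep '[[[0,0,-0.25,0,-0.35,0.02,88],[0,0,-0.49,-0.02,-0.7,0.04,88],[0,0,-0.49,-0.02,-1,0.06,88],[0,0,-0.49,-0.02,-1,0.06,88]]]' && python3 -m creep '[[[0,0,0,0.08,-0.35,0.02,88],[0,0,0,0.16,-0.7,0.04,88],[0,0,0,0.23,-1,0.06,88],[0,0,0,0.23,-1,0.06,88]]]' && python3 -m creep '[[[0,0,0,0.08,-0.35,0.02,88],[0,0,0,0.15,-0.67,0.04,88],[0,0,0,0.15,-0.67,0.04,88],[0,0,0,0.15,-0.67,0.04,88]]]' ; python3 plan.py 560 -374.2 69 199.9
python3 - <<'E'
from rig import r
import cv2,numpy as np
s=r.state(); c=r.capture("wrist"); cv2.imwrite("pics/w3.png",c["frame"][...,::-1])
E
```

```text
time: 9.2
tcp_pos: [0.5108, 0.0035, 0.1679]
tcp_rot: [-3.137, -0.001, 2.735]
force: [0.3, 0.2, 0.0]
width: 0.0882
grip_force: 0.0
time: 9.7
tcp_pos: [0.5252, -0.1101, 0.1616]
tcp_rot: [-3.139, -0.002, -3.048]
force: [-0.7, -0.3, 0.6]
width: 0.0878
grip_force: 0.0
time: 10.1
tcp_pos: [0.5373, -0.2087, 0.1555]
tcp_rot: [-3.14, -0.002, -2.805]
force: [-0.3, -0.4, -0.1]
width: 0.0876
grip_force: 0.0
time: 10.5
tcp_pos: [0.5497, -0.3102, 0.1496]
tcp_rot: [-3.14, -0.002, -2.804]
force: [-0.2, 0.3, -0.3]
width: 0.0881
grip_force: 0.0
time: 10.9
tcp_pos: [0.5592, -0.3724, 0.1462]
tcp_rot: [3.14, 0.001, -2.796]
force: [-0.1, 1.1, 0.0]
width: 0.088
grip_force: 0.0
t 10.9 from [ 559.2 -372.4  146.2] yaw -160.2 rp [179.9   0. ] F [-0.1  1.1  0. ] w 88.0 g 0.0 q [ 0.83  1.01 -0.63  1.51  0.71  0.86  1.87]
[0,0,-0,-0,-0.02,0.77] rows>=2
end [ 559.9 -374.2   69.2] -160.2
```

View pics/w3.png

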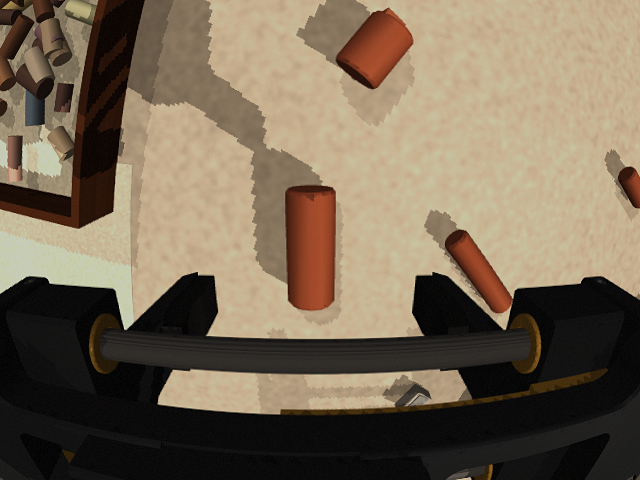

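The thick stick stands upright in the image at column 311, between the fingers and aligned with them. Next: descend, grip and lift.

```bash
python3 -m creep '[[[0,0,0,0,-0.01,0.3,60],[0,0,0,0,-0.01,0.55,60],[0,0,0,0,-0.01,0.72,60],[0,0,0,0,-0.01,0.77,60],[0,0,0,0,-0.01,0.77,60]]]' 15 && python3 -m creep '[[[0,0,0,0,0,0,20],[0,0,0,0,0,0,20],[0,0,0,0,0,0,20],[0,0,0,0,0,0,20],[0,0,0,0,0,0,20]]]' 15 && python3 -m creep '[[[0,0,0,0,0,0,20],[0,0,0,0,0,0,20],[0,0,0,0,0,0,20]]]' && python3 -m creep '[[[0,0,0,0,0,-0.1,20],[0,0,0,0,0,-0.4,20],[0,0,0,0,0,-0.8,20],[0,0,0,0,0,-0.8,20]]]'; python3 plan.py 524.3 211.8 145 162.4
```

```text
time: 11.45
tcp_pos: [0.5593, -0.3743, 0.0694]
tcp_rot: [3.14, -0.0, -2.795]
force: [0.4, 1.1, -0.9]
width: 0.06
grip_force: 0.0
time: 11.95
tcp_pos: [0.5592, -0.3758, 0.0703]
tcp_rot: [-3.141, 0.001, -2.797]
force: [-0.7, -0.8, 3.1]
width: 0.0296
grip_force: 15.0
time: 12.25
tcp_pos: [0.5592, -0.3758, 0.0703]
tcp_rot: [-3.141, 0.0, -2.797]
force: [-1.7, 0.5, 5.5]
width: 0.0298
grip_force: 15.0
time: 12.65
tcp_pos: [0.5621, -0.3764, 0.1553]
tcp_rot: [-3.136, 0.007, -2.797]
force: [1.0, -0.6, -0.7]
width: 0.0298
grip_force: 15.0
t 12.7 from [ 562.1 -376.4  155.3] yaw -160.2 rp [-179.7    0.4] F [ 1.  -0.6 -0.7] w 29.8 g 15.0 q [ 0.84  1.   -0.64  1.5   0.71  0.87  1.87]
[0,0,1,-0.29,1,0.02] rows>=4
[0,0,0.3,0.22,1,0.02] rows>=3
[0,0,0,0.39,1,0.02] rows>=3
[0,0,0,0.39,1,0.02] rows>=3
[0,0,0,0.39,1,0.01] rows>=3
[0,0,0,0.22,0.57,0.01] rows>=2
end [524.  212.  145.3] -197.5
```

```bash
python3 -m creep '[[[0,0,0.25,-0.07,0.2,0,20],[0,0,0.5,-0.14,0.45,0,20],[0,0,0.75,-0.2,0.75,0,20],[0,0,1,-0.29,1,0,20],[0,0,1,-0.29,1,0,20]]]' && python3 -m creep '[[[0,0,0.15,0.07,0.3,0,20],[0,0,0.3,0.14,0.6,0,20],[0,0,0.3,0.2,0.9,0,20],[0,0,0.3,0.22,1,0.02,20]]]' && python3 -m creep '[[[0,0,0,0.12,0.3,0,20],[0,0,0,0.24,0.6,0,20],[0,0,0,0.36,0.9,0,20],[0,0,0,0.39,1,0.02,20]]]' && python3 -m creep '[[[0,0,0,0.12,0.3,0,20],[0,0,0,0.24,0.6,0,20],[0,0,0,0.36,0.9,0,20],[0,0,0,0.39,1,0.02,20]]]' && python3 -m creep '[[[0,0,0,0.12,0.3,0,20],[0,0,0,0.24,0.6,0,20],[0,0,0,0.36,0.9,0,20],[0,0,0,0.39,1,0.01,20]]]' && python3 -m creep '[[[0,0,0,0.1,0.27,0,20],[0,0,0,0.19,0.5,0,20],[0,0,0,0.22,0.57,0,20],[0,0,0,0.22,0.57,0,20],[0,0,0,0.22,0.57,0,20]]]'; python3 plan.py 524.3 211.8 92 -197.6
python3 - <<'E'
from rig import r
import cv2,numpy as np
s=r.state(); c=r.capture("wrist"); cv2.imwrite("pics/w4.png",c["frame"][...,::-1])
c=r.capture("top"); np.savez("top1.npz",**c)
E
```

```text
time: 13.15
tcp_pos: [0.5531, -0.266, 0.1499]
tcp_rot: [3.138, -0.001, 2.992]
force: [-0.6, 0.4, 0.1]
width: 0.0299
grip_force: 15.0
time: 13.55
tcp_pos: [0.5465, -0.1663, 0.1478]
tcp_rot: [3.139, -0.0, 2.843]
force: [-0.3, -0.6, -0.5]
width: 0.0301
grip_force: 15.0
time: 13.95
tcp_pos: [0.5394, -0.0597, 0.1457]
tcp_rot: [3.14, 0.0, 2.842]
force: [0.3, 0.3, -0.8]
width: 0.0298
grip_force: 15.0
time: 14.35
tcp_pos: [0.5324, 0.0471, 0.1437]
tcp_rot: [3.14, 0.001, 2.841]
force: [0.2, 0.6, -0.2]
width: 0.0298
grip_force: 15.0
time: 14.75
tcp_pos: [0.5253, 0.1539, 0.1426]
tcp_rot: [3.14, 0.001, 2.84]
force: [0.2, 0.8, -0.9]
width: 0.0296
grip_force: 15.0
time: 15.25
tcp_pos: [0.5212, 0.2097, 0.1424]
tcp_rot: [-3.139, 0.0, 2.834]
force: [-0.2, -0.3, -0.1]
width: 0.0297
grip_force: 15.0
t 15.2 from [521.2 209.7 142.4] yaw 162.4 rp [-179.8    0. ] F [-0.2 -0.3 -0.1] w 29.7 g 15.0 q [-0.31  0.86 -0.27  1.87  0.47  0.48  0.36]
[0,0,-0,-0.02,0.03,0.5] rows>=2
end [524.  212.   92.4] 162.4
```

View pics/w4.png

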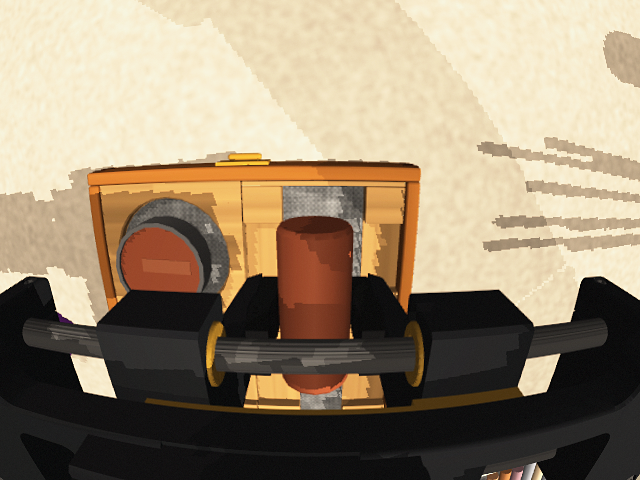

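The stick is over the wide groove, which spans columns 282–368 against the stick's centre at 315, so I'll shift about 4 mm along +y while lowering. The pan stands in its round pocket at the left.

```bash
python3 -m creep '[[[0,0,0,-0.02,0.04,0.1,20],[0,0,0,-0.02,0.04,0.25,20],[0,0,0,-0.02,0.04,0.4,20],[0,0,0,-0.02,0.04,0.5,20],[0,0,0,-0.02,0.04,0.5,20]]]' && python3 -m creep '[[[0,0,0,0,0,0,20],[0,0,0,0,0,0,20]]]'; python3 plan.py 524.3 211.8 86.3 162.4
python3 - <<'E'
from rig import r
from h import *
c=r.capture("wrist"); cv2.imwrite("pics/w5.png",c["frame"][...,::-1])
E
```

```text
time: 15.85
tcp_pos: [0.5232, 0.2152, 0.0911]
tcp_rot: [-3.139, -0.002, 2.837]
force: [0.3, -0.8, -1.6]
width: 0.0297
grip_force: 15.0
time: 16.05
tcp_pos: [0.5241, 0.2161, 0.0932]
tcp_rot: [3.141, 0.001, 2.837]
force: [0.5, -0.2, 0.9]
width: 0.0298
grip_force: 15.0
t 16.1 from [524.1 216.1  93.2] yaw 162.5 rp [180.   0.] F [ 0.5 -0.2  0.9] w 29.8 g 15.0 q [-0.34  0.94 -0.22  1.87  0.5   0.39  0.32]
[0,0,0,-0.01,-0.04,0.07] rows>=1
end [523.9 211.9  86.2] 162.5
```

View pics/w5.png

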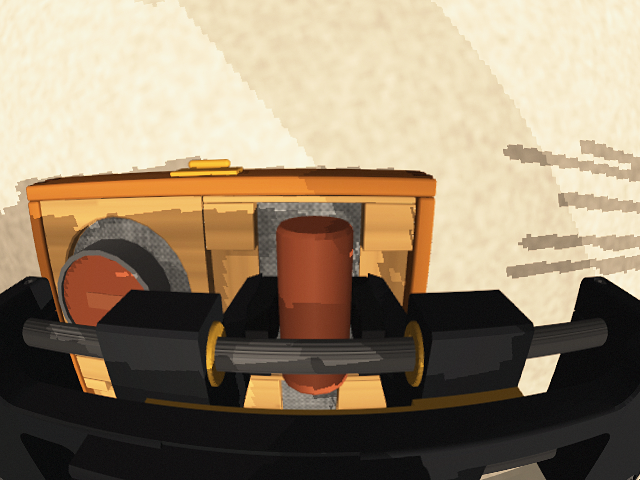

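The groove spans columns 256–364 with the stick at 315, so it is 2 mm too far. I'll shift back and lower to the felt.

```bash
python3 -m creep '[[[0,0,0,0,-0.02,0.02,20],[0,0,0,0,-0.02,0.04,20],[0,0,0,0,-0.02,0.05,20],[0,0,0,0,-0.02,0.06,20],[0,0,0,0,-0.02,0.06,20]]]' && python3 -m creep '[[[0,0,0,0,0,0.01,20],[0,0,0,0,0,0.01,20],[0,0,0,0,0,0.01,20]]]'
```

```text
time: 16.6
tcp_pos: [0.5231, 0.2141, 0.0866]
tcp_rot: [-3.142, -0.0, 2.837]
force: [0.3, -0.7, -0.8]
width: 0.0299
grip_force: 15.0
time: 16.9
tcp_pos: [0.5232, 0.2142, 0.0862]
tcp_rot: [3.141, 0.0, 2.837]
force: [-1.0, 0.0, 5.5]
width: 0.0299
grip_force: 15.0
```

Contact at the expected height. Release and rise, then go on to the thin stick.

```bash
python3 -m creep '[[[0,0,0,0,0,0,32],[0,0,0,0,0,0,36],[0,0,0,0,0,0,42],[0,0,0,0,0,0,42],[0,0,0,0,0,0,42]]]' && python3 -m creep '[[[0,0,0,0,0,-0.1,42],[0,0,0,0,0,-0.3,42],[0,0,0,0,0,-0.6,42],[0,0,0,0,0,-0.8,50],[0,0,0,0,0,-0.8,50]]]'; python3 plan.py 540.5 -258 140 61.6
```

```text
time: 17.4
tcp_pos: [0.5232, 0.214, 0.0856]
tcp_rot: [3.142, -0.0, 2.837]
force: [0.8, 0.1, 0.2]
width: 0.0421
grip_force: 0.0
time: 17.9
tcp_pos: [0.5246, 0.2148, 0.1689]
tcp_rot: [3.137, 0.004, 2.836]
force: [0.2, -0.5, 0.1]
width: 0.0497
grip_force: 0.0
t 17.9 from [524.6 214.8 168.9] yaw 162.5 rp [179.8   0.2] F [ 0.2 -0.5  0.1] w 49.7 g 0.0 q [-0.29  0.82 -0.31  1.85  0.45  0.53  0.37]
[0,0,1,-0.35,-1,0.06] rows>=4
[0,0,1,-1,-0.9,0.08] rows>=4
[0,0,1,-1,-0.23,0.07] rows>=4
[0,0,0.52,-1,0.27,0.06] rows>=3
[0,0,0,-0.23,0.13,0.02] rows>=1
end [ 540.  -258.1  139.9] 61.7
```

```bash
python3 -m creep '[[[0,0,0.25,-0.09,-0.25,0,50],[0,0,0.5,-0.18,-0.5,0,50],[0,0,0.75,-0.27,-0.75,0.05,50],[0,0,1,-0.35,-1,0.06,50],[0,0,1,-0.35,-1,0.06,50]]]' && python3 -m creep '[[[0,0,0.25,-0.25,-0.22,0,50],[0,0,0.5,-0.5,-0.45,0.04,50],[0,0,0.75,-0.75,-0.7,0.06,50],[0,0,1,-1,-0.9,0.08,50],[0,0,1,-1,-0.9,0.08,50]]]' && python3 -m creep '[[[0,0,0.25,-0.25,-0.06,0,50],[0,0,0.5,-0.5,-0.12,0.04,50],[0,0,0.75,-0.75,-0.18,0.06,50],[0,0,1,-1,-0.23,0.07,50],[0,0,1,-1,-0.23,0.07,50]]]' && python3 -m creep '[[[0,0,0.25,-0.35,0.09,0,50],[0,0,0.52,-0.7,0.18,0.04,50],[0,0,0.52,-1,0.27,0.06,50],[0,0,0.52,-1,0.27,0.06,50]]]' && python3 -m creep '[[[0,0,0,-0.23,0.13,0.02,50],[0,0,0,-0.23,0.13,0.02,50],[0,0,0,-0.23,0.13,0.02,50]]]' ; python3 plan.py 540.5 -258 68 61.6
python3 - <<'E'
from rig import r
import cv2,numpy as np
c=r.capture("wrist"); cv2.imwrite("pics/w6.png",c["frame"][...,::-1])
from h import *
c=r.capture("top"); np.savez("top1.npz",**c); P=cloud(c)
def comp(uv,m):
    nl,lab=cv2.connectedComponents(m.astype(np.uint8)); w=lab[uv[1]-5:uv[1]+6,uv[0]-5:uv[0]+6]; w=w[w>0]; return lab==np.bincount(w).argmax()
hsv=cv2.cvtColor(c["frame"],cv2.COLOR_RGB2HSV); red=((hsv[...,0]<14)|(hsv[...,0]>172))&(hsv[...,1]>120)&(hsv[...,2]>35)&(P[...,2]>.03)
for n,uv in(("pan",(214,286)),("thick",(163,280))):
    try:
        mk=comp(uv,red); q=P[mk]; zt=np.percentile(q[:,2],90); q=q[abs(q[:,2]-zt)<.006]; print(n,(q.mean(0)*1000).round(1),"zt",round(zt,4),mk.sum())
    except Exception as e: print(n,e)
E
```

```text
time: 18.4
tcp_pos: [0.526, 0.1031, 0.159]
tcp_rot: [-3.137, 0.002, 2.329]
force: [-0.2, -0.2, -0.5]
width: 0.0497
grip_force: 0.0
time: 18.9
tcp_pos: [0.5309, -0.0312, 0.1513]
tcp_rot: [-3.14, 0.003, 1.829]
force: [0.1, -0.3, -0.1]
width: 0.05
grip_force: 0.0
time: 19.4
tcp_pos: [0.5354, -0.1316, 0.1445]
tcp_rot: [3.141, 0.002, 1.333]
force: [-0.6, 0.6, -0.7]
width: 0.0502
grip_force: 0.0
time: 19.8
tcp_pos: [0.5382, -0.2361, 0.1385]
tcp_rot: [3.139, 0.002, 1.075]
force: [0.2, -0.2, -0.0]
width: 0.0501
grip_force: 0.0
time: 20.1
tcp_pos: [0.5391, -0.2566, 0.1365]
tcp_rot: [-3.141, -0.002, 1.08]
force: [0.5, 0.9, -0.4]
width: 0.0499
grip_force: 0.0
t 20.1 from [ 539.1 -256.6  136.5] yaw 61.9 rp [-1.799e+02 -1.000e-01] F [ 0.5  0.9 -0.4] w 49.9 g 0.0 q [ 0.36  0.88  0.01  1.78 -0.02  0.48 -0.11]
[0,0,0.01,-0.01,0.02,0.68] rows>=2
end [ 540.4 -258.4   68.5] 61.6
pan [499.1 123.1  40.7] zt 0.0427 623
thick [524.2 211.9  45. ] zt 0.0473 694
```

View pics/w6.png

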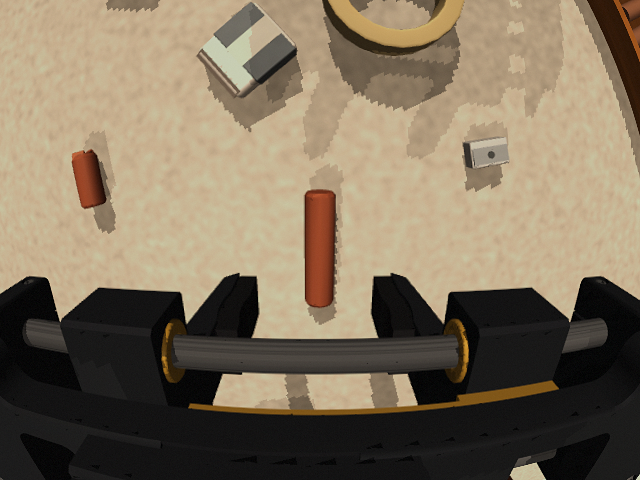

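The thin stick is aligned at column 320 between the fingers. The top-camera heights put the pan top at 42.7 mm and the thick stick at 47.3 mm, which matches both being seated, given that camera's +1 mm bias.

```bash
python3 -m creep '[[[0,0,0,-0.01,0.02,0.25,50],[0,0,0,-0.01,0.02,0.48,50],[0,0,0,-0.01,0.02,0.64,50],[0,0,0,-0.01,0.02,0.68,50],[0,0,0,-0.01,0.02,0.68,50]]]' 12 && python3 -m creep '[[[0,0,0,0,0,0,8],[0,0,0,0,0,0,8],[0,0,0,0,0,0,8],[0,0,0,0,0,0,8],[0,0,0,0,0,0,8]]]' 12 && python3 -m creep '[[[0,0,0,0,0,0,8],[0,0,0,0,0,0,8],[0,0,0,0,0,0,8]]]' && python3 -m creep '[[[0,0,0,0,0,-0.1,8],[0,0,0,0,0,-0.4,8],[0,0,0,0,0,-0.8,8],[0,0,0,0,0,-0.8,8]]]'; python3 plan.py 610.5 184.9 145 162.4
```

```text
time: 20.7
tcp_pos: [0.54, -0.2598, 0.0683]
tcp_rot: [-3.14, -0.0, 1.078]
force: [-0.4, 0.0, 0.5]
width: 0.0498
grip_force: 0.0
time: 21.2
tcp_pos: [0.5402, -0.2607, 0.0691]
tcp_rot: [3.141, -0.0, 1.077]
force: [-0.5, -0.4, 2.2]
width: 0.0174
grip_force: 12.0
time: 21.5
tcp_pos: [0.5402, -0.2607, 0.0691]
tcp_rot: [3.141, -0.0, 1.077]
force: [-0.9, -0.7, 7.1]
width: 0.0178
grip_force: 12.0
time: 21.9
tcp_pos: [0.5425, -0.262, 0.1535]
tcp_rot: [3.133, -0.001, 1.076]
force: [0.8, -0.5, 0.7]
width: 0.0181
grip_force: 12.0
t 21.9 from [ 542.5 -262.   153.5] yaw 61.7 rp [179.5  -0. ] F [ 0.8 -0.5  0.7] w 18.1 g 12.0 q [ 0.37  0.86  0.01  1.76 -0.02  0.51 -0.11]
[0,0,-1,1,-0.36,0.02] rows>=4
[0,0,-1,1,0.16,0.02] rows>=4
[0,0,-1,1,0.77,0.02] rows>=4
[0,0,-0.52,0.44,1,0.02] rows>=3
[0,0,0,0.01,0.09,0.01] rows>=1
end [610.8 184.9 144.5] 162.5
```

```bash
python3 -m creep '[[[0,0,-0.25,0.2,-0.07,0,8],[0,0,-0.5,0.45,-0.16,0,8],[0,0,-0.75,0.75,-0.27,0,8],[0,0,-1,1,-0.36,0,8],[0,0,-1,1,-0.36,0,8]]]' && python3 -m creep '[[[0,0,-0.25,0.25,0.04,0,8],[0,0,-0.5,0.5,0.08,0,8],[0,0,-0.75,0.75,0.12,0,8],[0,0,-1,1,0.16,0,8],[0,0,-1,1,0.16,0,8]]]' && python3 -m creep '[[[0,0,-0.25,0.25,0.2,0,8],[0,0,-0.5,0.5,0.4,0,8],[0,0,-0.75,0.75,0.6,0.02,8],[0,0,-1,1,0.77,0.02,8],[0,0,-1,1,0.77,0.02,8]]]' && python3 -m creep '[[[0,0,-0.25,0.12,0.3,0,8],[0,0,-0.52,0.25,0.6,0,8],[0,0,-0.52,0.4,0.9,0,8],[0,0,-0.52,0.44,1,0,8],[0,0,-0.52,0.44,1,0,8]]]' && python3 -m creep '[[[0,0,0,0.01,0.09,0,8],[0,0,0,0.01,0.09,0,8],[0,0,0,0.01,0.09,0,8]]]'; python3 plan.py 610.5 184.9 97 162.4
```

```text
time: 22.4
tcp_pos: [0.5565, -0.1499, 0.1484]
tcp_rot: [3.141, -0.005, 1.586]
force: [0.8, -0.8, -0.2]
width: 0.0179
grip_force: 12.0
time: 22.9
tcp_pos: [0.5717, -0.0515, 0.1486]
tcp_rot: [3.139, -0.003, 2.082]
force: [-0.2, -0.5, 0.1]
width: 0.0177
grip_force: 12.0
time: 23.4
tcp_pos: [0.5903, 0.0736, 0.1467]
tcp_rot: [3.138, -0.002, 2.581]
force: [0.2, -0.0, -1.7]
width: 0.0176
grip_force: 12.0
time: 23.9
tcp_pos: [0.6065, 0.1773, 0.1465]
tcp_rot: [-3.141, 0.0, 2.836]
force: [-0.3, 0.1, -0.3]
width: 0.0183
grip_force: 12.0
time: 24.2
tcp_pos: [0.6083, 0.1847, 0.1466]
tcp_rot: [-3.14, 0.0, 2.835]
force: [-0.4, -0.2, -0.4]
width: 0.0178
grip_force: 12.0
t 24.2 from [608.3 184.7 146.6] yaw 162.4 rp [-179.9    0. ] F [-0.4 -0.2 -0.4] w 17.8 g 12.0 q [-0.18  0.92 -0.35  1.64  0.46  0.67  0.5 ]
[0,0,0,-0.02,0.01,0.5] rows>=2
end [610.5 185.   96.6] 162.4
```

```bash
python3 -m creep '[[[0,0,0,-0.02,0.01,0.15,8],[0,0,0,-0.02,0.01,0.3,8],[0,0,0,-0.02,0.01,0.43,8],[0,0,0,-0.02,0.01,0.53,8],[0,0,0,-0.02,0.01,0.53,8]]]' && python3 -m creep '[[[0,0,0,0,0,0,8],[0,0,0,0,0,0,8]]]'; python3 plan.py 610.5 184.9 85 162.4
python3 - <<'E'
from rig import r
from h import *
c=r.capture("wrist"); cv2.imwrite("pics/w7.png",c["frame"][...,::-1])
E
```

```text
time: 24.7
tcp_pos: [0.6091, 0.1862, 0.0914]
tcp_rot: [-3.139, -0.003, 2.837]
force: [-0.7, -0.0, -0.3]
width: 0.0181
grip_force: 12.0
time: 24.9
tcp_pos: [0.6107, 0.1869, 0.0942]
tcp_rot: [3.141, 0.001, 2.837]
force: [-0.4, 0.6, -1.0]
width: 0.0177
grip_force: 12.0
t 24.9 from [610.7 186.9  94.2] yaw 162.5 rp [180.   0.] F [-0.4  0.6 -1. ] w 17.7 g 12.0 q [-0.2   1.   -0.31  1.64  0.49  0.58  0.47]
[0,0,0,-0,-0.02,0.09] rows>=1
end [610.1 185.   85.2] 162.5
```

View pics/w7.png

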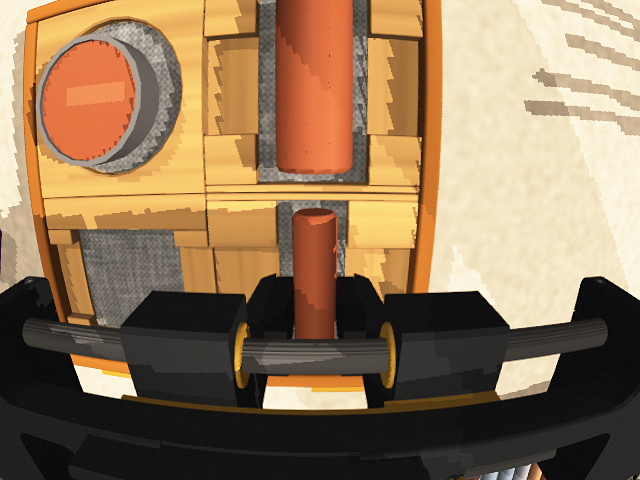

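The narrow groove spans columns 278–347 with the stick at 316, so it is centred. The thick stick and pan sit in their recesses. Lower to the felt.

```bash
python3 -m creep '[[[0,0,0,0,-0.01,0.02,8],[0,0,0,0,-0.01,0.04,8],[0,0,0,0,-0.01,0.06,8],[0,0,0,0,-0.01,0.08,8],[0,0,0,0,-0.01,0.08,8]]]' && python3 -m creep '[[[0,0,0,0,0,0.01,8],[0,0,0,0,0,0.01,8],[0,0,0,0,0,0.01,8]]]'
```

```text
time: 25.45
tcp_pos: [0.6098, 0.1856, 0.0854]
tcp_rot: [-3.141, -0.0, 2.837]
force: [0.0, 0.1, -0.4]
width: 0.0176
grip_force: 12.0
time: 25.75
tcp_pos: [0.61, 0.1857, 0.0852]
tcp_rot: [-3.142, 0.0, 2.837]
force: [-0.7, 0.5, 4.7]
width: 0.0181
grip_force: 12.0
```

```bash
python3 -m creep '[[[0,0,0,0,0,0,21],[0,0,0,0,0,0,25],[0,0,0,0,0,0,34],[0,0,0,0,0,0,34],[0,0,0,0,0,0,34]]]' && python3 -m creep '[[[0,0,0,0,0,-0.1,34],[0,0,0,0,0,-0.3,34],[0,0,0,0,0,-0.6,34],[0,0,0,0,0,-0.8,60],[0,0,0,0,0,-0.8,60]]]'; python3 plan.py 560 -135.5 140 191.6
```

```text
time: 26.25
tcp_pos: [0.61, 0.1857, 0.0846]
tcp_rot: [3.142, -0.0, 2.837]
force: [-0.1, -0.5, 1.0]
width: 0.034
grip_force: 0.0
time: 26.75
tcp_pos: [0.6118, 0.1866, 0.1684]
tcp_rot: [3.137, 0.005, 2.836]
force: [0.4, -0.6, 0.3]
width: 0.048
grip_force: 0.0
t 26.8 from [611.8 186.6 168.4] yaw 162.5 rp [179.7   0.3] F [ 0.4 -0.6  0.3] w 48.0 g 0.0 q [-0.17  0.89 -0.37  1.62  0.45  0.7   0.51]
[0,0,-1,-0.15,-1,0.09] rows>=4
[0,0,-0.02,0.37,-1,0.09] rows>=3
[0,0,0,0.38,-1,0.09] rows>=3
[0,0,0,0.05,-0.11,0.01] rows>=1
end [ 559.6 -136.   140.4] 191.7
```

```bash
python3 -m creep '[[[0,0,-0.25,-0.04,-0.25,0,60],[0,0,-0.5,-0.08,-0.5,0.05,60],[0,0,-0.75,-0.12,-0.75,0.08,60],[0,0,-1,-0.15,-1,0.09,60],[0,0,-1,-0.15,-1,0.09,60]]]' && python3 -m creep '[[[0,0,0,0.12,-0.35,0.03,60],[0,0,0,0.25,-0.7,0.06,60],[0,0,0,0.37,-1,0.09,60],[0,0,0,0.37,-1,0.09,60]]]' && python3 -m creep '[[[0,0,0,0.13,-0.35,0.03,60],[0,0,0,0.26,-0.7,0.06,60],[0,0,0,0.38,-1,0.09,60],[0,0,0,0.38,-1,0.09,60]]]' && python3 -m creep '[[[0,0,0,0.05,-0.11,0.01,60],[0,0,0,0.05,-0.11,0.01,60],[0,0,0,0.05,-0.11,0.01,60]]]'; python3 plan.py 560 -135.5 69 191.6
python3 - <<'E'
from rig import r
from h import *
c=r.capture("wrist"); cv2.imwrite("pics/w8.png",c["frame"][...,::-1])
E
```

```text
time: 27.25
tcp_pos: [0.5933, 0.08, 0.1543]
tcp_rot: [-3.138, -0.004, -2.951]
force: [0.6, -0.4, -0.7]
width: 0.0602
grip_force: 0.0
time: 27.65
tcp_pos: [0.576, -0.0254, 0.1454]
tcp_rot: [-3.137, -0.004, -2.955]
force: [-0.7, 0.3, -0.0]
width: 0.06
grip_force: 0.0
time: 28.05
tcp_pos: [0.5582, -0.13, 0.1366]
tcp_rot: [-3.138, -0.004, -2.955]
force: [0.5, 0.7, 0.3]
width: 0.06
grip_force: 0.0
time: 28.35
tcp_pos: [0.5572, -0.1353, 0.1368]
tcp_rot: [3.141, 0.001, -2.945]
force: [0.2, 0.6, 0.5]
width: 0.06
grip_force: 0.0
t 28.4 from [ 557.2 -135.3  136.8] yaw -168.7 rp [179.9   0. ] F [0.2 0.6 0.5] w 60.0 g 0.0 q [ 0.44  0.9  -0.49  1.83  0.72  0.59  1.25]
[0,0,-0.01,-0.03,-0.01,0.68] rows>=2
end [ 560.4 -135.7   68.8] -168.5
```

View pics/w8.png

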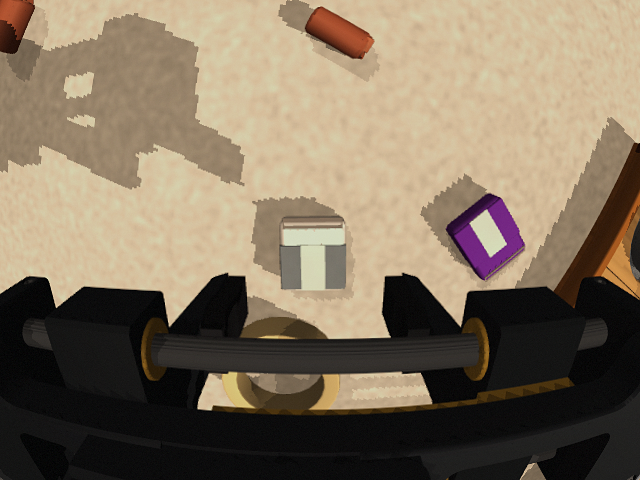

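The eraser is square to the fingers at column 313, and the tape roll and purple look-alike are clear of them. Grip and lift.

```bash
python3 -m creep '[[[0,0,0,-0.01,0,0.25,60],[0,0,0,-0.02,0,0.48,60],[0,0,0,-0.02,0,0.64,60],[0,0,0,-0.02,0,0.68,60],[0,0,0,-0.02,0,0.68,60]]]' 15 && python3 -m creep '[[[0,0,0,0,0,0,25],[0,0,0,0,0,0,25],[0,0,0,0,0,0,25],[0,0,0,0,0,0,25],[0,0,0,0,0,0,25]]]' 15 && python3 -m creep '[[[0,0,0,0,0,0,25],[0,0,0,0,0,0,25],[0,0,0,0,0,0,25]]]' && python3 -m creep '[[[0,0,0,0,0,-0.1,25],[0,0,0,0,0,-0.4,25],[0,0,0,0,0,-0.8,25],[0,0,0,0,0,-0.8,25]]]'; python3 plan.py 583.1 98.5 145 162.4
```

```text
time: 28.9
tcp_pos: [0.5587, -0.1356, 0.0684]
tcp_rot: [3.141, -0.001, -2.946]
force: [-1.4, 0.1, -0.3]
width: 0.0602
grip_force: 0.0
time: 29.4
tcp_pos: [0.5592, -0.1365, 0.0694]
tcp_rot: [-3.141, 0.001, -2.947]
force: [-0.8, -0.9, 6.9]
width: 0.038
grip_force: 15.0
time: 29.7
tcp_pos: [0.5591, -0.1365, 0.0694]
tcp_rot: [-3.141, 0.001, -2.947]
force: [-0.5, -0.8, 6.2]
width: 0.038
grip_force: 15.0
time: 30.1
tcp_pos: [0.5613, -0.1362, 0.1534]
tcp_rot: [-3.14, 0.008, -2.947]
force: [0.9, 0.8, -0.3]
width: 0.038
grip_force: 15.0
t 30.1 from [ 561.3 -136.2  153.4] yaw -168.8 rp [-179.9    0.5] F [ 0.9  0.8 -0.3] w 38.0 g 15.0 q [ 0.45  0.88 -0.51  1.82  0.71  0.62  1.27]
[0,0,1,-0.3,1,0.04] rows>=4
[0,0,0,0.22,1,0.03] rows>=3
[0,0,0,0.06,0.28,0.01] rows>=1
end [583.1  98.2 145.4] -197.5
```

```bash
python3 -m creep '[[[0,0,0.25,-0.06,0.2,0,25],[0,0,0.5,-0.14,0.45,0,25],[0,0,0.75,-0.22,0.75,0,25],[0,0,1,-0.3,1,0,25],[0,0,1,-0.3,1,0,25]]]' && python3 -m creep '[[[0,0,0,0.07,0.3,0,25],[0,0,0,0.14,0.6,0,25],[0,0,0,0.2,0.9,0.03,25],[0,0,0,0.22,1,0.03,25]]]' && python3 -m creep '[[[0,0,0,0.06,0.28,0.01,25],[0,0,0,0.06,0.28,0.01,25],[0,0,0,0.06,0.28,0.01,25],[0,0,0,0.06,0.28,0.01,25]]]'; python3 plan.py 583.1 98.5 97 162.4
```

```text
time: 30.6
tcp_pos: [0.5692, -0.0266, 0.1491]
tcp_rot: [3.137, -0.0, 2.843]
force: [-0.2, -0.4, -0.3]
width: 0.0375
grip_force: 15.0
time: 31.0
tcp_pos: [0.5777, 0.0728, 0.1456]
tcp_rot: [3.139, -0.001, 2.842]
force: [0.3, 0.0, -0.5]
width: 0.0381
grip_force: 15.0
time: 31.4
tcp_pos: [0.5804, 0.0953, 0.1445]
tcp_rot: [-3.139, -0.0, 2.835]
force: [0.3, 0.6, -0.1]
width: 0.0379
grip_force: 15.0
t 31.4 from [580.4  95.3 144.5] yaw 162.4 rp [-179.9   -0. ] F [ 0.3  0.6 -0.1] w 37.9 g 15.0 q [-0.05  0.88 -0.33  1.79  0.5   0.56  0.56]
[0,0,0,-0.02,0.04,0.48] rows>=2
end [583.5  98.5  96.5] 162.4
```

```bash
python3 -m creep '[[[0,0,0,-0.02,0.02,0.15,25],[0,0,0,-0.02,0.02,0.3,25],[0,0,0,-0.02,0.02,0.42,25],[0,0,0,-0.02,0.02,0.49,25],[0,0,0,-0.02,0.02,0.49,25]]]' && python3 -m creep '[[[0,0,0,0,0,0,25],[0,0,0,0,0,0,25]]]'; python3 plan.py 583.1 98.5 87 162.4
python3 - <<'E'
from rig import r
from h import *
c=r.capture("wrist"); cv2.imwrite("pics/w9.png",c["frame"][...,::-1])
E
```

```text
time: 31.9
tcp_pos: [0.5821, 0.0992, 0.094]
tcp_rot: [-3.14, -0.002, 2.837]
force: [0.2, 0.1, 0.2]
width: 0.0377
grip_force: 15.0
time: 32.1
tcp_pos: [0.5833, 0.0996, 0.0961]
tcp_rot: [3.141, 0.001, 2.837]
force: [-0.1, -0.1, -0.6]
width: 0.0378
grip_force: 15.0
t 32.1 from [583.3  99.6  96.1] yaw 162.5 rp [180.   0.] F [-0.1 -0.1 -0.6] w 37.8 g 15.0 q [-0.08  0.96 -0.29  1.79  0.53  0.47  0.53]
[0,0,0.01,-0,-0.01,0.09] rows>=1
end [583.   98.6  87.1] 162.3
```

View pics/w9.png

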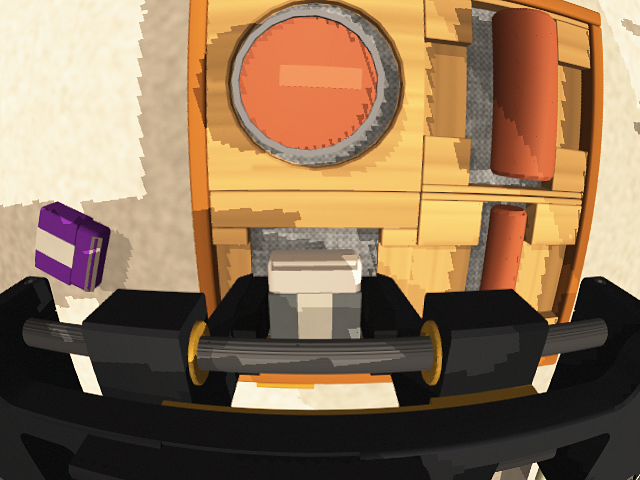

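The pocket spans columns 251–380 with the eraser at 316, so it is centred sideways. Its near end (row 250) is about 10 mm from the pocket edge (row 228), where 7 mm would be even, so I'll shift 3 mm along +x and lower.

```bash
python3 -m creep '[[[0,0,0,0.03,0,0,25],[0,0,0,0.03,0,0.02,25],[0,0,0,0.03,0,0.04,25],[0,0,0,0.03,0,0.06,25],[0,0,0,0.03,0,0.07,25]]]' && python3 -m creep '[[[0,0,0,0,0,0.01,25],[0,0,0,0,0,0.01,25],[0,0,0,0,0,0.02,25],[0,0,0,0,0,0.02,25]]]'
```

```text
time: 32.65
tcp_pos: [0.5801, 0.1002, 0.0885]
tcp_rot: [-3.141, -0.0, 2.837]
force: [-0.2, 0.3, -0.7]
width: 0.0378
grip_force: 15.0
time: 33.05
tcp_pos: [0.5802, 0.1003, 0.0874]
tcp_rot: [-3.142, 0.0, 2.837]
force: [-1.4, 0.3, 6.1]
width: 0.0377
grip_force: 15.0
```

```bash
python3 -m creep '[[[0,0,0,0,0,0,41],[0,0,0,0,0,0,45],[0,0,0,0,0,0,50],[0,0,0,0,0,0,50],[0,0,0,0,0,0,50]]]' && python3 -m creep '[[[0,0,0,0,0,-0.1,50],[0,0,0,0,0,-0.3,50],[0,0,0,0,0,-0.6,50],[0,0,0,0,0,-1,50],[0,0,0,0,0,-1,50]]]' && python3 -m creep '[[[0,0,0,0,-0.4,-0.2,50],[0,0,0,0,-0.8,-0.4,50],[0,0,0,0,-1,-0.4,50],[0,0,0,0,-1,-0.4,50]]]' && python3 -m creep '[[[0,0,0,0,-0.4,0,50],[0,0,0,0,-0.8,0,50],[0,0,0,0,-1,0,50],[0,0,0,0,-1,0,50]]]'&& python3 -m creep '[[[0,0,0,0,-0.4,0,50],[0,0,0,0,-0.8,0,50],[0,0,0,0,-1,0,50],[0,0,0,0,-1,0,50],[0,0,0,0,-1,0,50]]]'
python3 - <<'E'
from rig import r
from h import *
c=r.capture("top"); np.savez("top2.npz",**c); P=cloud(c)
cv2.imwrite("pics/fin.png",cv2.resize(c["frame"][190:335,120:275,::-1],None,fx=4,fy=4,interpolation=cv2.INTER_CUBIC))
for n,(x,y) in dict(pan=(497,124),thick=(524,212),thin=(610,185),eraser=(582,99)).items():
    q=P[(np.hypot(P[...,0]*1000-x,P[...,1]*1000-y)<10)&(c["z_map"]>0)]; print(n,"z90 %.1f"%(np.percentile(q[:,2],90)*1000),len(q))
hsv=cv2.cvtColor(c["frame"],cv2.COLOR_RGB2HSV); red=((hsv[...,0]<14)|(hsv[...,0]>172))&(hsv[...,1]>120)&(hsv[...,2]>35)
_,_,st,cen=cv2.connectedComponentsWithStats(red.astype(np.uint8))
for s,ce in zip(st[1:],cen[1:]):
    if s[4]>100 and 140<ce[0]<540 and ce[1]>150: print(ce.round(1),s[4])
print(r.state()["time"])
E
```

```text
time: 33.55
tcp_pos: [0.5801, 0.1003, 0.0866]
tcp_rot: [3.142, -0.0, 2.837]
force: [0.4, 0.6, 0.5]
width: 0.0501
grip_force: 0.0
time: 34.05
tcp_pos: [0.5828, 0.1013, 0.1921]
tcp_rot: [3.136, 0.008, 2.836]
force: [0.7, 1.3, -0.9]
width: 0.05
grip_force: 0.0
time: 34.45
tcp_pos: [0.5491, 0.0005, 0.2271]
tcp_rot: [-3.138, 0.0, 2.831]
force: [-0.3, 0.3, -0.4]
width: 0.0504
grip_force: 0.0
time: 34.85
tcp_pos: [0.5192, -0.0929, 0.2262]
tcp_rot: [-3.14, -0.001, 2.833]
force: [0.7, 0.3, -0.0]
width: 0.0503
grip_force: 0.0
time: 35.35
tcp_pos: [0.4914, -0.1835, 0.2267]
tcp_rot: [3.139, 0.001, 2.839]
force: [0.1, 0.9, -0.4]
width: 0.0502
grip_force: 0.0
pan z90 43.5 101
thick z90 47.9 103
thin z90 35.5 98
eraser z90 37.5 94
[177.4 232.1] 369
[162.8 277.9] 704
[213.6 286.8] 623
[370.3 313.1] 182
35.4
```

View pics/fin.png

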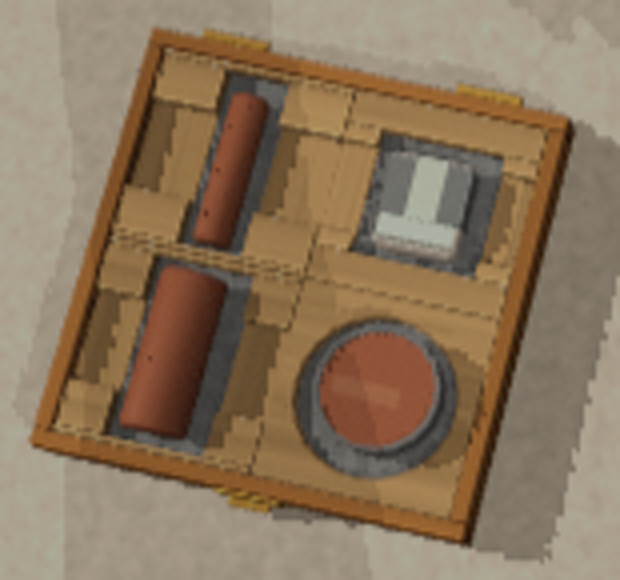

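All four sit in their inserts. The thin stick's lower end, around (212,243), looks close to the groove end, so I'll check it lies level.

Run:
```python
from h import *
for nm,z in(("top2",.025),):
    c=load(nm+".npz"); P=cloud(c)*1000; hsv=cv2.cvtColor(c["frame"],cv2.COLOR_RGB2HSV); red=((hsv[...,0]<14)|(hsv[...,0]>172))&(hsv[...,1]>120)&(hsv[...,2]>35)
    ex=np.array([.953,-.302]); C=np.array([553.7,155])
    for n,uv in(("thin",(177,232)),("thick",(163,278))):
        _,lab=cv2.connectedComponents(red.astype(np.uint8)); q=P[(lab==lab[uv[1],uv[0]])&(c["z_map"]>0)]
        s=(q[:,:2]-C)@ex; t=(q[:,:2]-C)@[.302,.953]; print(n,"along",np.percentile(s,[1,99]).round(1),"across",np.percentile(t,[1,99]).round(1))
        for a in range(-84,90,10):
            m=(s>=a)&(s<a+10)
            if m.sum()>10: print(a,round(np.percentile(q[m,2],85),1),end="; ")
        print()
```

```text
thin along [ 7.3 74.6] across [36.5 53. ]
6 35.3; 16 35.7; 26 35.8; 36 35.4; 46 34.7; 56 35.2; 66 35.9; 
thick along [-80.6 -11.1] across [31.4 59.3]
-84 46.8; -74 47.2; -64 47.1; -54 46.8; -44 46.6; -34 47.0; -24 46.8; -14 47.1;
```

```bash
python3 -c "
from rig import r; print(r.hand_in())"
```

```text
the job is handed in; nothing more can be done
None
```

The pan, thick stick, thin stick and eraser are each lowered onto the felt in their own inserts, placed in that order. The stubs and the purple look-alike were not touched, and I handed the job in at about 35 s.

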